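# Level the drip plate, then hold the ultrasonic cleaner's lid open

## Robot

A 6-joint arm with a two-finger parallel gripper is mounted at the origin on the work surface. World frame = base frame: x ahead of the robot, y to its left, z up, the work surface at z = 0. Lengths are in m, angles in rad, forces in N, time in s.
With the tool pointing down it reaches from about 0.4 to 0.925 m from the base axis. Payload 3.4 kg.
Tool frame: the origin (TCP) lies midway between the tips of the shut fingers; the grasp point (between the pads) lies 19 mm behind it (robot.tcp_to_grasp is the distance from the TCP to the grasp point, in m); z points along the fingers, y is the line along which they close (so a half turn about z gives the same grasp; the last joint's range is limited). The gripper opens to 85 mm and grips with 20 to 120 N. Pads are 22 mm wide; open, the fingers measure 114 mm over their backs; the gripper's body (76 mm by 85 mm) begins 54 mm behind the grasp point. The pads swing forward as they close: fully open they stand 13 mm farther back than shut.
Start: joints at [1.202, 0.307, 1.506, -0, 1.328, -0.073], TCP at [0.168, 0.55, 0.231] pointing down, gripper open.
Joint ranges: [-3.12, 3.12], [-1.05, 2.28], [0.14, 2.33], [-1.42, 4.57], [0.1, 2.73], [-2.68, 2.68]. Speed limits (rad/s): [2.57, 2.57, 3.14, 3.14, 3.14, 3.14].

## Interface

Orientations are given as a unit quaternion [x, y, z, w].
In Python, from workcell import telemetry, eyes, robot gives the robot as it stands.
- The arm moves only by the tool apply_moves, never from a script. Its argument "increments" is a list of rows, each a list of 2 entries, a list of its own where there are three numbers: the shift along the tool's x, y, z in cm, then the turn about the tool's z in rad. In form: [[[x, y, z], spin], ...]. A call has 1 to 5 rows; each row is the pose to reach, as a shift and turn from the pose commanded when the call began, along the tool's axes at that moment; what a row does not reach only later rows make up. A row lasts 1/10 s, in which the tool goes at most 50 mm and 8.59 degrees, less where a joint would pass 70% of its speed; a pose out of reach is approached as far as the arm can. A call with a gripper value outside its range is refused whole. "grip" is the closure, from 0 (fully open) to 1 (shut), set as the call begins (left out, the last holds). The fingers move at their own pace and stop on an object; "grip_force" is the grip in N (left out, the last holds). Time passes only in rows, so rows that repeat a pose let the fingers close. It gives the time, the measured TCP pose, the force, the opening and the grip force at its end, in the units of the state.
- telemetry.get_state(): the state, without advancing time (a new reading comes with each control period).
- eyes.read_camera(name): name is "side" or "top"; returns a dict with "img" (384x512x3 uint8, blue, green, red), "fx", "fy", "cx", "cy" (pixels), "cam_to_world" (4x4, takes a point from camera to world coordinates). Camera axes: x right, y down, z forward; pixel columns grow to the right and rows downward; lengths in m; the calibration is good to about 2 mm. A picture is of the moment at which its call begins. There is no depth.
- robot.job_done(): hands the job in; it is judged then, once.
The state is a dict: "clock": time; "joints": joint angles; "joint_velocities": joint speeds; "joint_efforts": joint torques, N m; "tool_pos": TCP position; "eef_rot": TCP orientation; "force": force on the tool from outside, world axes, zero at the start; "wrist_torque": the same for the moment, N m; "gripper_width": finger opening in m; "finger_force": force on a finger pad.
Only numpy, scipy, OpenCV 4.12 (cv2) and the standard library are available. Lean on these libraries where they do the work, as an engineer would, in place of code of your own. Each camera call takes 0.05 s, during which the arm holds its last target. There are 200 camera calls.

## Task

The parts basket is about to be lifted out of the small ultrasonic cleaner and set down to drip. First press the tilted perforated plate down until it lies level in its drip tray; then lift the cleaner's hinged lid and hold it open at about 60 degrees with the gripper's fingers. The lid falls shut by itself, so finish while still holding it steady at that angle, with the plate level and the other things on the bench left where they are.

Things in the scene. Friction and masses are not known exactly. Their poses are not given: they have to be found in the camera images.
- cleaner: Bench ultrasonic cleaner: brushed steel box 180 (its x) x 240 (its y) x 150 mm high, fixed to the bench, open tank on top covered by a hinged lid. Origin: centre of its underside. Its x axis points from the front (control panel, towards the robot) to the back, where the hinge is.
- lid (a joint): Opening angle of the cleaner's lid in rad: 0 shut, 1.047 is 60 degrees, stop at 1.45. The lid is a steel plate 190 x 244 x 5 mm, 0.45 kg, whose lower face lies at 150.5 mm above the bench when shut, its front edge 10 mm beyond the cleaner's front face. Nothing supports it: let go at any angle, it falls shut under its own weight.
- lid_hinge (a point): Point on the lid's hinge axis, mid-width, at the cleaner's back upper rim (90 mm behind the cleaner's centre, 150.5 mm above the bench). The axis is level, along the cleaner's y.
- lid_handle (a point): Middle of the lid's handle: a round steel bar 10 mm thick and 100 mm long, parallel to the hinge, held by a leg at each end; the bar's centre line lies 40 mm off the lid's outer face, 155 mm from the hinge line along the lid, 45 mm off it across the lid. With the lid shut the bar is 195.5 mm above the bench.
- tray: Square steel drip tray 140 x 140 mm, fixed to the bench; upright rim 4 mm thick, 16 mm high. Origin: centre of its underside; any yaw. Its +x side is the one where the plate stands high.
- plate: Loose perforated steel plate 126 x 126 x 4 mm, 0.35 kg, lying in the drip tray. Origin: centre of its underside; z: its upward normal. At first tilted about 10 degrees: its +x edge stands 22 mm higher than the opposite edge. Pressed home it lies level, underside 12 mm above the bench, top flush with the tray's rim (16 mm).
- plate_high (a point): Point on the plate's upper face near its high edge, 45 mm from the plate's centre: push down here. The high edge rests on a friction foot: a push of about 5 to 8 N straight down sinks it slowly (damped), by 18 mm, until the plate lies on rigid rests; it stays down when let go.
- jar: Bystander, leave alone: small closed jar, diameter 44, height 70 mm. Origin: centre of its underside.
- brush: Bystander, leave alone: hand brush lying on the bench, length about 200 mm. Origin: its own reference point on the thing.
- beaker: Bystander, leave alone: open steel cup, diameter 76, height 90 mm. Origin: centre of its underside.
- bottle: Bystander, leave alone: white bottle with blue cap, diameter 70, height 190 mm. Origin: centre of its underside.
- partsbox: Bystander, leave alone: closed grey storage box with white lid, 116 x 166 x 67 mm. Origin: centre of its underside.
- wrench: Bystander, leave alone: open-ended wrench lying on the bench, length about 180 mm. Origin: its own reference point on the thing.
- oring: Bystander, leave alone: black rubber ring lying flat, diameter 70, height 8 mm. Origin: centre of its underside.
Things that resemble listed ones, but are neither listed nor needed, are in the scene too. What is meant by the plate is not turquoise, and is the larger of those in its own colour. Of the things that look like the tray, the smaller one is meant.

How it is judged:
By the outcome, as a careful person would: the job done as asked, in the order asked, and still so for the second after the job is handed in, while the arm keeps its last pose, push and grip.
It also fails if it takes over 59 s, if anything falls off the work surface, if the arm or the gripper's body presses on something with over 40 N, if the wrist force passes 120 N, or if a joint passes its speed limit or range.

## Working session

There is one attempt and no reset: what is moved stays moved. The work goes in short steps, Python scripts to look and compute and a tool call to move; the robot and the scene stay as the last step left them, time stands still between calls to the robot, and variables do not carry over. Pictures are saved under pics/ and viewed, at most 10 in all, crops included, and the job is handed in when it is done.

Besides the shell and the picture viewer there is one more tool, called after ">>>" as name(argument=value, ...) on one line, values as JSON. apply_moves: Moves the arm, as the interface text tells. Its arguments: {"type":"object","properties":{"increments":{"type":"array"},"grip":{"type":"number"},"grip_force":{"type":"number"}},"required":["increments"]}

```bash
mkdir -p pics; python3 - <<'E'
from workcell import telemetry, eyes, robot
import cv2,numpy as np,json
print(telemetry.get_state(), robot.tcp_to_grasp)
for n in("top","side"):
    c=eyes.read_camera(n);cv2.imwrite(f"pics/{n}0.png",cv2.resize(c["img"],(800,600)) if n=='x' else c["img"])
    print(n,c["fx"],c["fy"],c["cx"],c["cy"],np.round(c["cam_to_world"],4).tolist())
E
```

```text
{'clock': 0.0, 'joints': array([ 1.20153466e+00,  3.07552501e-01,  1.50771654e+00, -5.78642557e-06,
        1.32841687e+00, -7.34793810e-02]), 'joint_velocities': array([-0.00093989, -0.0013303 ,  0.00084036,  0.00066021, -0.00060243,
        0.00109955]), 'joint_efforts': array([-5.94108096e-04, -4.57535934e+01, -2.51927143e+01, -1.48405115e-04,
        1.31596404e-02,  1.17311336e-05]), 'tool_pos': array([0.16735551, 0.54934291, 0.23037653]), 'eef_rot': array([ 1.47351855e-01,  9.89083584e-01, -1.02170739e-03, -2.27066215e-04]), 'force': array([0.1959534 , 0.70749839, 0.00897177]), 'wrist_torque': array([ 0.00076306, -0.0070262 ,  0.00879077]), 'finger_force': 0.0, 'gripper_width': 0.08516758209252681} 0.0187
top 393.907573997767 393.907573997767 256.9590782705744 190.8234780363095 [[0.0097, -0.985, 0.1721, 0.353], [-0.9995, -0.0042, 0.0325, -0.1681], [-0.0313, -0.1724, -0.9845, 1.2524], [0.0, 0.0, 0.0, 1.0]]
side 354.3797603675824 354.3797603675824 257.76297707803957 185.47816748797266 [[0.7547, -0.4262, 0.4988, -0.0406], [-0.656, -0.5052, 0.5608, -0.7791], [0.0131, -0.7504, -0.6608, 0.9031], [0.0, 0.0, 0.0, 1.0]]
```

View pics/top0.png

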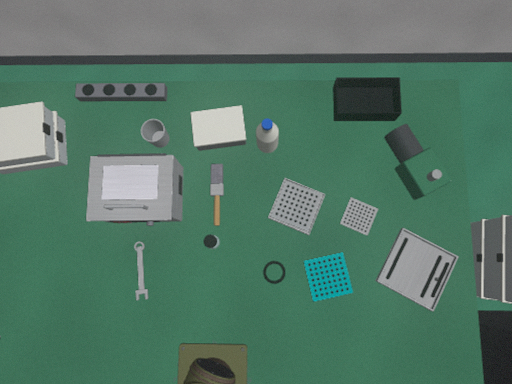

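View pics/side0.png

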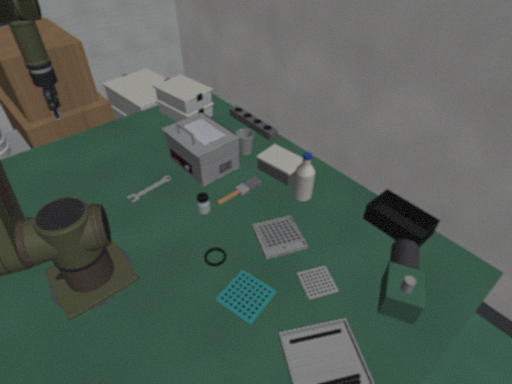

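The top view shows the plate and tray at (297,206), the cleaner at (135,188) with its handle at (127,206), and decoy trays at (418,268), (360,216) and (328,277). I'll zoom in on the two targets.

```bash
cat > h.py <<'E'
from workcell import telemetry, eyes, robot
import cv2,numpy as np
def p2w(c,u,v,z):
    T=c["cam_to_world"];d=T[:3,:3]@[(u-c["cx"])/c["fx"],(v-c["cy"])/c["fy"],1];o=T[:3,3]
    return o+d*(z-o[2])/d[2]
def w2p(c,p):
    T=c["cam_to_world"];q=T[:3,:3].T@(np.asarray(p)-T[:3,3])
    return np.array([c["fx"]*q[0]/q[2]+c["cx"],c["fy"]*q[1]/q[2]+c["cy"]])
def crop(c,u,v,w,h,s): return cv2.resize(c["img"][v:v+h,u:u+w],None,fx=s,fy=s,interpolation=cv2.INTER_CUBIC)
E
python3 - <<'E'
from h import *
t=eyes.read_camera("top");s=eyes.read_camera("side")
a=np.hstack([crop(t,260,170,80,75,5),crop(s,240,205,80,75,5)])
b=np.hstack([crop(t,80,140,115,90,3.4),crop(s,150,100,115,90,3.4)])
b=cv2.resize(b,(800,313))[:225+88]
cv2.imwrite("pics/a.png",np.vstack([cv2.resize(a,(800,375))[:287+88],b])[:600])
cv2.imwrite("pics/a.png",cv2.resize(np.vstack([cv2.resize(a,(800,375)),b]),(697,600)) if 0 else np.vstack([a,b])[:600])
print(a.shape,b.shape)
E
```

```text
(375, 800, 3) (313, 800, 3)
```

View pics/a.png

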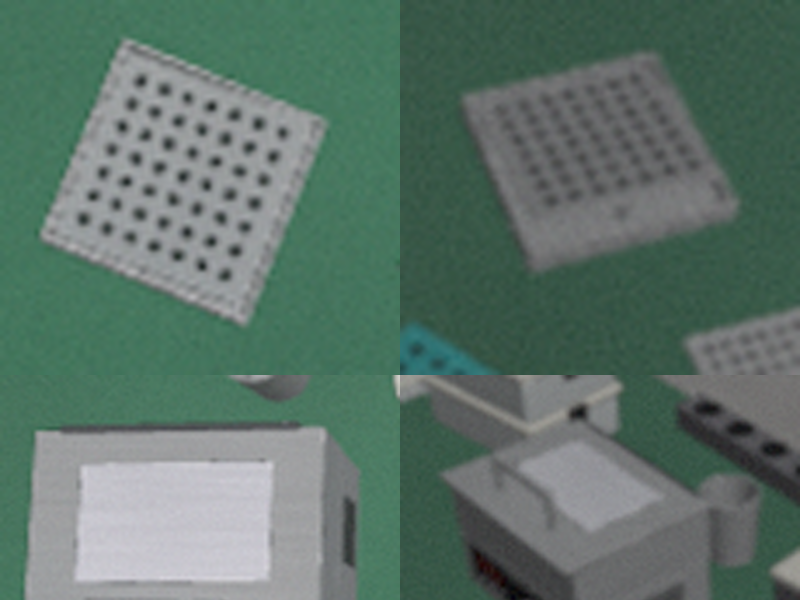

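The crop shows the tray's corners at crop (125,40), (325,122), (245,325) and (42,238), and the plate's hole grid in both views. I'll triangulate the corner holes to find the high side, and measure the cleaner as well.

```bash
python3 - <<'E'
from h import *
t=eyes.read_camera("top");s=eyes.read_camera("side")
H=[(141,80),(284,132),(225,275),(83,218)]
S=[(x-400,y) for x,y in[(503,112),(638,78),(697,163),(551,201)]]
S=[(240+x/5,205+y/5) for x,y in S]; H=[(260+x/5,170+y/5) for x,y in H]
for h in H: w=p2w(t,*h,.022);print(w.round(4),w2p(s,w).round(1))
print(np.round(S,1))
C=[(125,40),(325,122),(245,325),(42,238)]
W=np.array([p2w(t,260+x/5,170+y/5,.016) for x,y in C]);print("tray",W.round(4),W.mean(0), [np.linalg.norm(W[i]-W[i-1]).round(4) for i in range(4)])
S2=[(463,95),(657,53),(740,210),(535,268)]
print("tray side@16mm",[p2w(s,240+(x-400)/5,205+y/5,.016).round(4).tolist() for x,y in S2])
def P(c):
    T=np.linalg.inv(c["cam_to_world"]);return np.array([[c["fx"],0,c["cx"]],[0,c["fy"],c["cy"]],[0,0,1]])@T[:3]
for i in range(4):
  e=[]
  for j in range(4):
    X=cv2.triangulatePoints(P(t),P(s),np.array(H[i],float),np.array(S[j],float))[:,0];X=X[:3]/X[3]
    r=np.linalg.norm(w2p(t,X)-H[i])+np.linalg.norm(w2p(s,X)-S[j]);e.append((r,j,X.round(4)))
  print(i,min(e,key=lambda q:q[0]))
# cleaner
cv2.imwrite("pics/b.png",np.hstack([crop(t,75,145,120,85,3.3),crop(s,150,100,120,85,3.3)])[:, :800])
cv2.imwrite("pics/b.png",np.vstack([crop(t,80,140,120,90,4)[:300+60],np.hstack([crop(s,155,105,100,80,3)])[:, :300].copy() if 0 else np.pad(crop(s,155,110,120,60,4),((0,0),(0,0),(0,0)))]))
E
```

```text
[ 0.5841 -0.2265  0.022 ] [286.4 219.5]
[ 0.5511 -0.3162  0.022 ] [298.7 240.1]
[ 0.4608 -0.2782  0.022 ] [270.  247.4]
[ 0.4959 -0.1898  0.022 ] [259.8 225.9]
[[260.6 227.4]
 [287.6 220.6]
 [299.4 237.6]
 [270.2 245.2]]
tray [[ 0.6112 -0.2166  0.016 ]
 [ 0.5586 -0.3429  0.016 ]
 [ 0.4302 -0.2908  0.016 ]
 [ 0.4838 -0.1642  0.016 ]] [ 0.52097236 -0.25362519  0.016     ] [np.float64(0.1378), np.float64(0.1368), np.float64(0.1386), np.float64(0.1375)]
tray side@16mm [[0.4868, -0.1635, 0.016], [0.6145, -0.2205, 0.016], [0.5571, -0.352, 0.016], [0.4278, -0.3011, 0.016]]
0 (np.float64(0.9974167403124485), 1, array([ 0.5865, -0.2277,  0.0156]))
1 (np.float64(1.0855416608222992), 2, array([ 0.5505, -0.3158,  0.0337]))
2 (np.float64(0.5446671423228238), 3, array([ 0.4605, -0.2777,  0.0322]))
3 (np.float64(0.6043526998210356), 0, array([ 0.4976, -0.1905,  0.0139]))
```

View pics/b.png

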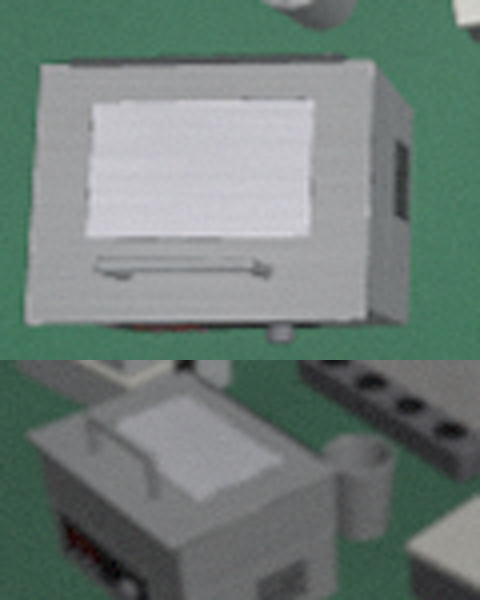

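High side: holes at z≈33 mm on the tray's −y side, so tray +x ≈ (−0.39,−0.92). In this picture the lid's corners are at crop (40,66), (374,62), (366,322) and (26,324), with the handle bar near y≈265. I'll fit the cleaner next.

```bash
cat >> h.py <<'E'
def fitcl(t,s,obsT,obsS):
    from scipy.optimize import least_squares
    L=np.array([[.09,.122,.1555],[.09,-.122,.1555],[-.1,-.122,.1555],[-.1,.122,.1555]])
    def X(p,q):
        c,sn=np.cos(p[2]),np.sin(p[2]);q=np.atleast_2d(q);return np.c_[p[0]+c*q[:,0]-sn*q[:,1],p[1]+sn*q[:,0]+c*q[:,1],q[:,2]]
    f=lambda p:np.concatenate([(w2p(t,w)-o) for w,o in zip(X(p,L),obsT)]+[(w2p(s,X(p,L[i])[0])-o) for i,o in obsS]).ravel()
    r=least_squares(f,[.55,.2,0]);return r.x,f(r.x),X
E
python3 - <<'E'
from h import *
t=eyes.read_camera("top");s=eyes.read_camera("side")
oT=[(80+x/4,140+y/4) for x,y in[(40,66),(374,62),(366,322),(26,324)]]
oS=[(i,(155+x/4,110+(y-360)/4)) for i,x,y in[(1,340,467),(2,182,548),(3,27,434)]]
p,r,X=fitcl(t,s,oT,oS);print(p,r.round(1))
for y in(-.05,0,.05):
  w=X(p,[-.065,y,.1955])[0];a=w2p(t,w);b=w2p(s,w);print(w.round(4),(a-[80,140])*4,(b-[155,110])*4+[0,360])
w=X(p,[.0515,0,.3072])[0];print("60deg bar",w)
for n,u,v in[("bottle",267,125),("beaker",152,128),("jar",211,241),("brush",217,190),("wrench",140,270)]: print(n,p2w(t,u,v,.05).round(3))
E
```

```text
[0.55886558 0.22975147 0.02754411] [ 0.5 -0.4  0.2 -1.6  1.  -1.1  0.3  0.2 -0.9  0.1 -2.8 -0.1 -0.8  0.1]
[0.4953 0.178  0.1955] [251.91277978 262.73365214] [151.71625008 460.14959438]
[0.4939 0.228  0.1955] [179.44648352 264.33303499] [120.26234228 437.4793263 ]
[0.4925 0.2779 0.1955] [107.16651706 265.9283054 ] [ 90.10520478 415.7436998 ]
60deg bar [0.61034604 0.23116982 0.3072    ]
bottle [ 0.777 -0.158  0.05 ]
beaker [0.767 0.211 0.05 ]
jar [0.408 0.01  0.05 ]
brush [ 0.565 -0.004  0.05 ]
wrench [0.319 0.223 0.05 ]
```

>>> apply_moves(increments=[[[-2,-1,-4],0.15],[[-6,-3,-8],0.3],[[-11,-5,-8],0.45],[[-16,-7.5,-8],0.6],[[-20.5,-9.5,-8],0.75]], grip=1, grip_force=40)

```text
clock: 0.9
tool_pos: [0.3247, 0.4094, 0.3122]
eef_rot: [0.502, 0.865, 0.001, 0.0]
force: [2.0, 0.9, -0.7]
gripper_width: 0.0122
finger_force: 0.0
```

>>> apply_moves(increments=[[[0,0,0],0.12],[[0,0,0],0.25],[[0,0,0],0.37],[[0,0,0],0.497],[[0,0,0],0.497]])

```text
clock: 1.4
tool_pos: [0.3236, 0.4103, 0.3113]
eef_rot: [0.697, 0.717, 0.0, -0.0]
force: [-0.3, -0.5, 0.8]
gripper_width: -0.0003
finger_force: 0.0
```

>>> apply_moves(increments=[[[-3.5,3.4,0],0],[[-7.2,6.8,0],0],[[-11,10.2,0],0],[[-15,13.4,0],0],[[-19,17,0],0]])

```text
clock: 1.9
tool_pos: [0.4952, 0.2283, 0.3114]
eef_rot: [0.696, 0.718, 0.0, -0.0]
force: [-0.3, 0.7, -0.1]
gripper_width: 0.0
finger_force: 0.0
```

>>> apply_moves(increments=[[[-5,0.2,0],0],[[-10,0.4,0],0],[[-15,0.6,0],0],[[-20,0.8,0],0],[[-25,1,0],0]])

```text
clock: 2.4
tool_pos: [0.5113, -0.0215, 0.3114]
eef_rot: [0.696, 0.718, 0.0, 0.0]
force: [1.4, -0.3, 0.5]
gripper_width: -0.0
finger_force: 0.0
```

>>> apply_moves(increments=[[[-5,0.2,0],0],[[-10,0.5,0],0],[[-15,0.8,3],0],[[-20,1.1,7],0],[[-25,1.4,11],0]])

```text
clock: 2.9
tool_pos: [0.5302, -0.2426, 0.2236]
eef_rot: [0.696, 0.718, 0.0, 0.001]
force: [1.0, 0.2, 0.3]
gripper_width: -0.0001
finger_force: 0.0
```

>>> apply_moves(increments=[[[0,0,0],0]])

```text
clock: 3.0
tool_pos: [0.5277, -0.244, 0.2191]
eef_rot: [0.698, 0.717, -0.002, -0.003]
force: [-0.4, 0.8, -0.4]
gripper_width: 0.0003
finger_force: 0.0
```

>>> apply_moves(increments=[[[-2.5,-1.3,2],0],[[-5.1,-2.5,6],0],[[-5.1,-2.5,10],0],[[-5.1,-2.5,14.5],0],[[-5.1,-2.5,16],0]])

```text
clock: 3.5
tool_pos: [0.5039, -0.29, 0.0604]
eef_rot: [0.696, 0.718, -0.0, -0.003]
force: [-0.8, 1.2, -0.1]
gripper_width: -0.0001
finger_force: 0.0
```

>>> apply_moves(increments=[[[0,0,0],0]])

```text
clock: 3.6
tool_pos: [0.5047, -0.2902, 0.0616]
eef_rot: [0.696, 0.718, -0.0, -0.003]
force: [0.4, -0.0, 0.7]
gripper_width: -0.0005
finger_force: 0.0
```

```bash
python3 - <<'E'
from h import *
t=eyes.read_camera("top");s=eyes.read_camera("side")
print(telemetry.get_state()["tool_pos"])
cv2.imwrite("pics/c.png",np.hstack([crop(t,250,150,100,100,4),crop(s,230,170,100,100,4)]))
E
```

```text
[ 0.50718866 -0.29198584  0.06473184]
```

View pics/c.png

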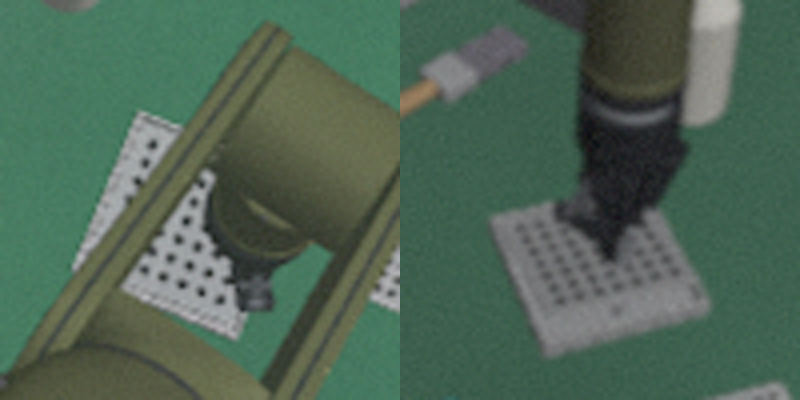

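The fingertips hang over the plate's near (high) half, at crop (612,258) in the side view. Next I descend and press.

>>> apply_moves(increments=[[[-0.4,0,0.6],0],[[-0.4,0,1.2],0],[[-0.4,0,1.8],0],[[-0.4,0,2.2],0],[[-0.4,0,2.4],0]])

```text
clock: 4.2
tool_pos: [0.5061, -0.296, 0.0395]
eef_rot: [0.697, 0.717, -0.0, -0.0]
force: [0.6, 0.5, 0.5]
gripper_width: 0.0002
finger_force: 0.0
```

>>> apply_moves(increments=[[[0,0,0.1],0],[[0,0,0.2],0],[[0,0,0.3],0],[[0,0,0.4],0],[[0,0,0.5],0]])

```text
clock: 4.7
tool_pos: [0.5065, -0.2962, 0.035]
eef_rot: [0.697, 0.717, 0.0, 0.0]
force: [0.2, 0.4, 0.4]
gripper_width: 0.0001
finger_force: 0.1
```

>>> apply_moves(increments=[[[0,0,0.1],0],[[0,0,0.2],0],[[0,0,0.3],0],[[0,0,0.4],0],[[0,0,0.5],0]])

```text
clock: 5.2
tool_pos: [0.5065, -0.2964, 0.03]
eef_rot: [0.697, 0.717, -0.0, 0.0]
force: [-1.2, -1.5, 3.3]
gripper_width: -0.0003
finger_force: 1.4
```

Contact. I'll press on slowly.

>>> apply_moves(increments=[[[0,0,0.1],0],[[0,0,0.2],0],[[0,0,0.3],0],[[0,0,0.4],0],[[0,0,0.5],0]])

```text
clock: 5.7
tool_pos: [0.5065, -0.2963, 0.0249]
eef_rot: [0.697, 0.717, -0.0, 0.0]
force: [-1.5, -1.3, 2.7]
gripper_width: 0.0
finger_force: 1.4
```

>>> apply_moves(increments=[[[0,0,0.1],0],[[0,0,0.2],0],[[0,0,0.3],0],[[0,0,0.4],0],[[0,0,0.5],0]])

```text
clock: 6.2
tool_pos: [0.5066, -0.2963, 0.0199]
eef_rot: [0.697, 0.717, -0.0, 0.0]
force: [-0.0, -1.9, 2.7]
gripper_width: 0.0001
finger_force: 1.4
```

>>> apply_moves(increments=[[[0,0,0.1],0],[[0,0,0.2],0],[[0,0,0.3],0],[[0,0,0.3],0],[[0,0,0.3],0]])

```text
clock: 6.7
tool_pos: [0.5065, -0.2959, 0.0168]
eef_rot: [0.697, 0.717, 0.0, -0.0]
force: [0.3, -1.0, 2.4]
gripper_width: 0.0001
finger_force: 0.7
```

>>> apply_moves(increments=[[[0,0,0.03],0],[[0,0,0.06],0],[[0,0,0.1],0],[[0,0,0.1],0],[[0,0,0.1],0]])

```text
clock: 7.2
tool_pos: [0.5065, -0.296, 0.0161]
eef_rot: [0.697, 0.717, 0.0, -0.0]
force: [-0.0, 1.1, 4.8]
gripper_width: 0.0003
finger_force: 1.9
```

>>> apply_moves(increments=[[[0,0,0.03],0],[[0,0,0.05],0],[[0,0,0.05],0],[[0,0,0.05],0]])

```text
clock: 7.6
tool_pos: [0.5065, -0.296, 0.016]
eef_rot: [0.697, 0.717, 0.0, 0.0]
force: [-1.0, 1.6, 7.1]
gripper_width: 0.0004
finger_force: 3.7
```

>>> apply_moves(increments=[[[0,0,0.05],0],[[0,0,0.1],0],[[0,0,0.15],0],[[0,0,0.2],0],[[0,0,0.2],0]])

```text
clock: 8.1
tool_pos: [0.5066, -0.296, 0.0159]
eef_rot: [0.697, 0.717, 0.0, 0.001]
force: [-2.7, 2.7, 20.0]
gripper_width: 0.0002
finger_force: 10.3
```

>>> apply_moves(increments=[[[0,0,0],0],[[0,0,0],0],[[0,0,-1],0],[[0,0,-4],0],[[0,0,-8],0]])

```text
clock: 8.6
tool_pos: [0.5043, -0.2947, 0.0919]
eef_rot: [0.697, 0.717, -0.001, -0.003]
force: [1.1, -0.7, 0.3]
gripper_width: -0.0003
finger_force: 0.0
```

>>> apply_moves(increments=[[[0,0,-5],0],[[1,0,-10],0],[[3,0,-15],0],[[7,0,-20],0],[[12,0,-22],0]], grip=0.45)

```text
clock: 9.1
tool_pos: [0.5045, -0.1949, 0.3065]
eef_rot: [0.698, 0.716, 0.001, 0.002]
force: [0.8, 1.2, -0.3]
gripper_width: 0.0468
finger_force: 0.0
```

```bash
python3 - <<'E'
from h import *
t=eyes.read_camera("top");s=eyes.read_camera("side");st=telemetry.get_state()
print(st["tool_pos"],st["gripper_width"],st["force"])
cv2.imwrite("pics/d.png",np.hstack([crop(t,250,160,100,100,4),crop(s,230,190,100,100,4)]))
E
```

```text
[ 0.50465747 -0.1903668   0.3077406 ] 0.04681090171833874 [-0.63789184 -0.20190888 -0.15927427]
```

View pics/d.png

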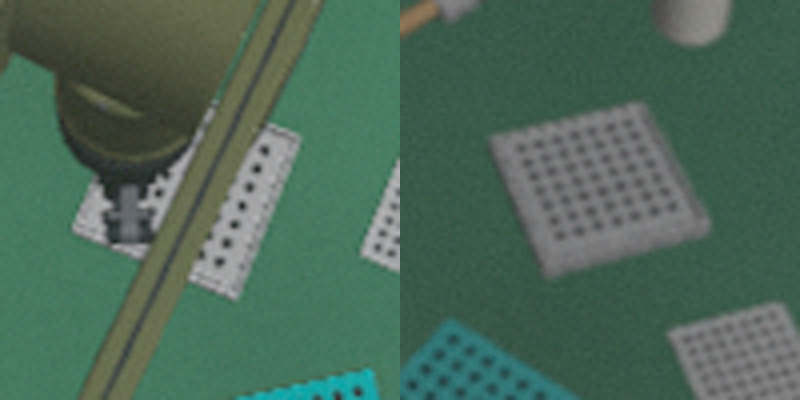

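The plate now lies flush in its tray: its outline sits evenly inside the rim in the side view, crop (490,135)–(710,230). Next, the handle.

>>> apply_moves(increments=[[[5,0,0],0],[[10,0,0],0],[[15,0,0],0],[[20,0,0],0],[[25,0,0],0]])

```text
clock: 9.7
tool_pos: [0.4956, 0.0571, 0.3021]
eef_rot: [0.697, 0.717, -0.001, -0.001]
force: [1.3, -0.8, -1.4]
gripper_width: 0.0467
finger_force: 0.0
```

>>> apply_moves(increments=[[[5,0,0],0],[[10,0,0],0],[[14,0,2],0],[[16.8,0,4],0],[[16.8,0,5],0]])

```text
clock: 10.2
tool_pos: [0.4903, 0.2264, 0.2502]
eef_rot: [0.696, 0.718, -0.002, -0.002]
force: [1.6, -1.0, 0.6]
gripper_width: 0.047
finger_force: 0.0
```

>>> apply_moves(increments=[[[0,0,0],0]])

```text
clock: 10.3
tool_pos: [0.4901, 0.2231, 0.2503]
eef_rot: [0.697, 0.718, -0.003, -0.001]
force: [-0.8, 0.1, -0.4]
gripper_width: 0.0468
finger_force: 0.0
```

```bash
python3 - <<'E'
from h import *
s=eyes.read_camera("side");st=telemetry.get_state()
print(st["tool_pos"],st["gripper_width"],st["eef_rot"])
for p in([.4939,.228,.1955],st["tool_pos"]): print((w2p(s,p)-[150,60])*6)
cv2.imwrite("pics/e.png",crop(s,150,60,110,100,6))
E
```

```text
[0.49102473 0.2227257  0.2517211 ] 0.04689887736211744 [ 6.97021855e-01  7.17046880e-01 -2.01725931e-03 -4.85995900e-04]
[210.37297846 416.18708041]
[199.38380106 340.30161431]
```

View pics/e.png

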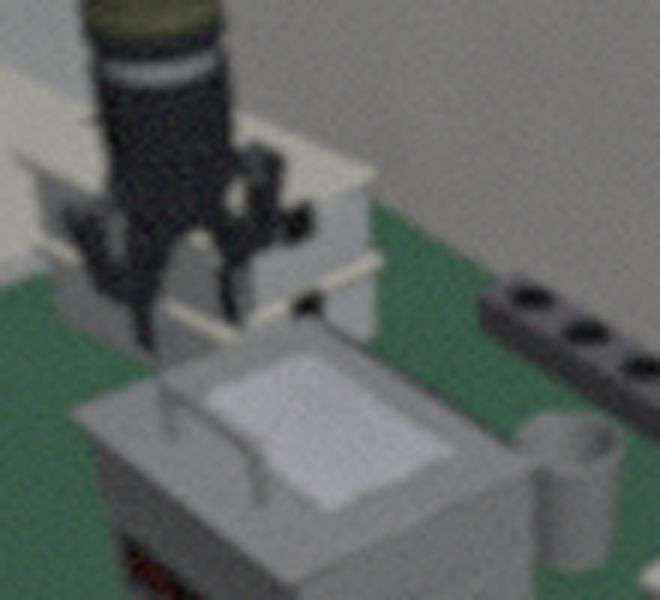

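The handle bar is at crop (165,385)–(260,450), as predicted, with the fingertips straddling its line at (192,335). I descend and grip.

>>> apply_moves(increments=[[[0.4,0.3,2],0],[[0.4,0.3,4],0],[[0.4,0.3,5.5],0],[[0.4,0.3,6.8],0],[[0.4,0.3,7.4],0]])

```text
clock: 10.85
tool_pos: [0.4949, 0.2261, 0.1789]
eef_rot: [0.698, 0.716, -0.001, 0.0]
force: [-0.2, -1.3, 0.0]
gripper_width: 0.0469
finger_force: 0.0
```

>>> apply_moves(increments=[[[0,0,0],0],[[0,0,0],0],[[0,0,0],0],[[0,0,0],0],[[0,0,0],0]], grip=1, grip_force=50)

```text
clock: 11.35
tool_pos: [0.4954, 0.2276, 0.1804]
eef_rot: [0.697, 0.717, 0.001, 0.001]
force: [-1.1, -3.2, 6.5]
gripper_width: 0.0077
finger_force: 49.1
```

>>> apply_moves(increments=[[[0,0,0],0],[[0,0,0],0]])

```text
clock: 11.55
tool_pos: [0.4954, 0.2276, 0.1804]
eef_rot: [0.697, 0.717, 0.001, 0.001]
force: [-1.2, -2.8, 6.3]
gripper_width: 0.0079
finger_force: 49.2
```

>>> apply_moves(increments=[[[0,0.2,-0.67],0],[[0,0.45,-1.33],0],[[0,0.73,-1.98],0],[[0,1.02,-2.62],0],[[0,1.02,-2.62],0]])

```text
clock: 12.05
tool_pos: [0.5049, 0.2278, 0.206]
eef_rot: [0.697, 0.717, -0.001, -0.0]
force: [0.2, -2.8, -5.2]
gripper_width: 0.008
finger_force: 48.8
```

>>> apply_moves(increments=[[[0,0.32,-0.63],0],[[0,0.67,-1.24],0],[[0,1.05,-1.83],0],[[0,1.45,-2.41],0],[[0,1.88,-2.97],0]])

```text
clock: 12.55
tool_pos: [0.5226, 0.2281, 0.2357]
eef_rot: [0.697, 0.717, -0.001, -0.001]
force: [-4.3, -4.6, -3.1]
gripper_width: 0.0077
finger_force: 48.6
```

>>> apply_moves(increments=[[[0,0.45,-0.54],0],[[0,0.93,-1.06],0],[[0,1.43,-1.56],0],[[0,1.95,-2.03],0],[[0,2.48,-2.49],0]])

```text
clock: 13.05
tool_pos: [0.5463, 0.2286, 0.2613]
eef_rot: [0.697, 0.717, -0.002, -0.001]
force: [-7.5, -6.0, 3.4]
gripper_width: 0.008
finger_force: 48.7
```

>>> apply_moves(increments=[[[0,0.56,-0.43],0],[[0,1.14,-0.83],0],[[0,1.73,-1.21],0],[[0,2.34,-1.56],0],[[0,2.97,-1.89],0]])

```text
clock: 13.55
tool_pos: [0.5762, 0.2292, 0.2821]
eef_rot: [0.697, 0.717, -0.001, -0.0]
force: [-10.1, -6.8, 9.8]
gripper_width: 0.0079
finger_force: 48.9
```

>>> apply_moves(increments=[[[0,0.63,-0.3],0],[[0,1.28,-0.57],0],[[0,1.95,-0.81],0],[[0,2.62,-1.02],0],[[0,3.3,-1.2],0]])

```text
clock: 14.05
tool_pos: [0.6116, 0.2304, 0.295]
eef_rot: [0.697, 0.717, 0.001, 0.001]
force: [-5.0, -6.1, 6.5]
gripper_width: 0.0081
finger_force: 51.3
```

>>> apply_moves(increments=[[[0,0,0],0],[[0,0,0],0],[[0,0,0],0]])

```text
clock: 14.35
tool_pos: [0.6118, 0.2304, 0.295]
eef_rot: [0.697, 0.717, 0.001, 0.001]
force: [-4.9, -5.7, 8.8]
gripper_width: 0.0078
finger_force: 51.4
```

```bash
python3 - <<'E'
from h import *
t=eyes.read_camera("top");s=eyes.read_camera("side");st=telemetry.get_state()
print(st["clock"],st["tool_pos"],st["gripper_width"],st["force"])
cv2.imwrite("pics/f.png",np.hstack([crop(t,75,130,100,130,4),crop(s,150,60,100,130,4)]))
p=[.5589,.2298,.0275];c,sn=np.cos(p[2]),np.sin(p[2])
for a in(55,60,65):
  A=np.radians(a)
  for r,y in((.19,.122),(.19,-.122)):
    x=.09-r*np.cos(A)+.005*np.sin(A);z=.1505+r*np.sin(A)+.005*np.cos(A)
    w=[p[0]+c*x-sn*y,p[1]+sn*x+c*y,z];print(a,y,((w2p(t,w)-[75,130])*4).round(),((w2p(s,w)-[150,60])*4+[400,0]).round())
E
```

```text
14.45 [0.61175599 0.23042619 0.29498004] 0.007941337815323999 [-4.58626774 -5.08487878  8.6683024 ]
55 0.122 [-58. 204.] [497. 100.]
55 -0.122 [332. 195.] [657. 199.]
60 0.122 [-64. 179.] [508.  87.]
60 -0.122 [329. 169.] [670. 184.]
65 0.122 [-68. 152.] [521.  75.]
65 -0.122 [326. 143.] [683. 171.]
```

View pics/f.png

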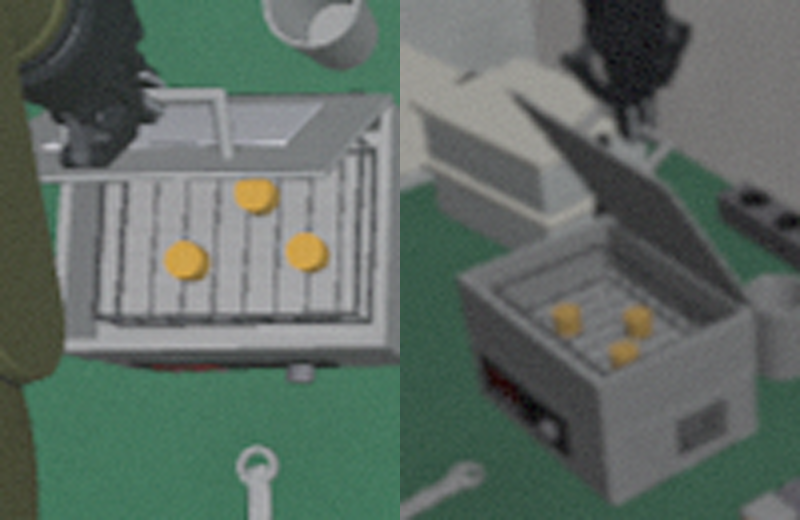

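The lid's free corners are at (328,170) in the top view and about (514,92) in the side view. Both match the 60° prediction, and the pose and force are steady.

```bash
python3 -c "
from workcell import robot
print(robot.job_done())"
```

```text
the job is handed in; nothing more can be done
None
```

The plate was pressed level in its tray and the cleaner's lid is held steady at about 60° by its handle; the job was handed in at about 14.5 s of the 59 s allowed.

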